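# Roll the tin can off the landing spot onto the orange strip

### The job

The red tin can lies on its side on the grey mat, just where the glass bowl is going to be set down. Without gripping or lifting it, put closed fingertips gently on top of the can and roll it along the mat by pushing its top, in several short strokes if need be, until it stops and stays lying centred along the middle of the orange strip. Touch the can only on its top, never from the side, and leave everything else on the cart where it is.

Things in the scene. Friction and masses are not known exactly. Their poses are not given: they have to be found in the camera images.
- can: Red tin can with a yellow band, lying on its side: plain cylinder 75 mm in diameter, 110 mm long, about 0.4 kg. Origin at its centre; its y axis is the cylinder's axis, x and z turn as it rolls. Rolls without slipping under a press of a few newtons on top, its centre going half as far as a fingertip that sticks to its top; light rolling resistance stops it soon after it is let go.
- mat: Flat grey mat, fixed, 300 mm (its x) by 150 mm (its y), 3 mm thick, on the white cart top (z = 0). Origin under its centre. The can starts on the half towards the mat's -x end with its axis roughly along the mat's y and has to roll towards the mat's +x end.
- strip: Orange strip lying flat on the mat near its +x end, 50 mm wide (its x) and 130 mm long (its y), with no step to climb. Origin at its centre, on the mat's top face (3 mm above the cart top). Its x axis points the way the can has to roll; its y axis is its long middle line, along which the can's axis has to end up.
- colander: Green plastic colander, 220 mm across (264 mm over its handles) and 95 mm high, standing free; leave alone. Origin under its centre.
- mug_low: Blue ceramic mug, 80 mm in diameter, 85 mm high, handle on its +y side, with the white mug stacked on it; leave alone. Origin under its centre.
- mug_high: White ceramic mug of the same size standing on the blue mug's rim, so that the stack is 170 mm high; leave alone. Origin under its centre.
- fork: Stainless steel fork lying flat beside the mat's -y edge, 183 mm long along its x (tines to +x), 24 mm wide, 4 mm thick; leave alone. Origin at its underside, about mid-length.
- bowl: Glass bowl, 150 mm across and 65 mm high; leave alone. Origin under its centre.
- jar: Small amber spice jar with a red cap, 44 mm in diameter and 85 mm high; leave alone. Origin under its centre.

How it is judged:
On the way:
1. the fingers push on top of the can while it rolls (contact force between the fingers and can above 0.3 N and height (world z) of the grasp point above 0.075 m and linear speed of can above 0.01 m/s), for 0.1 s.
At the end, for the whole second after the job is handed in: The can lies still on its side with its centre within 15 mm of the strip's long middle line and within 35 mm of the strip's centre along that line, its axis within 0.22 rad of the line; every other loose thing is within 20 mm of where it started (x of can in the frame of strip between -0.015 and 0.015 m and y of can in the frame of strip between -0.035 and 0.035 m and z of can in the frame of strip below 0.045 m and angle between the y axis of can and the y axis of strip, either way round below 0.22 rad and linear speed of can below 0.01 m/s and angular speed of can below 0.25 rad/s and distance of each of colander, mug_low, mug_high, fork, bowl, jar from where it was at the start of the episode below 0.02 m); the robot touches nothing.
It fails at once if the fingers touch the can down its side instead of on its top (contact force between the fingers and can above 0.5 N and height (world z) of the grasp point below 0.075 m).
It fails at once if the can is lifted off the mat (height (world z) of can above 0.055 m).
It fails at once if the can is pressed with more than 40 N (contact force between the fingers and can above 40 N).
It fails at once if a bystander is pushed away or knocked over (distance of any of colander, mug_low, mug_high, fork, bowl, jar from where it was at the start of the episode above 0.02 m).
It also fails if it takes over 61 s, if anything falls off the work surface, if the arm or the gripper's body presses on something with over 40 N, if the wrist force passes 120 N, or if a joint passes its speed limit or range.

### The arm

A 7-joint arm with a two-finger parallel gripper is mounted at the origin on the work surface. World frame = base frame: x ahead of the robot, y to its left, z up, the work surface at z = 0. Lengths are in m, angles in rad, forces in N, time in s.
With the tool pointing down it reaches from about 0.425 to 0.925 m from the base axis. Payload 6.8 kg.
Tool frame: the origin (TCP) lies at the very end of the fingers, on their centre line; the grasp point (between the pads) lies 19 mm behind it; y points along the fingers, x is the direction in which the jaws open and shut, and the axes are right-handed (so a half turn about y gives the same grasp; the last joint's range is limited). The gripper opens to 85 mm and grips with 20 to 120 N. Pads are 22 mm wide; open, the fingers measure 114 mm over their backs; the gripper's body (76 mm by 85 mm) begins 54 mm behind the grasp point. The pads swing forward as they close: fully open they stand 13 mm farther back than shut.
Start: joints at [1.091, 0.477, 0.022, 1.555, -0.011, 1.109, -0.083], TCP at [0.245, -0.629, 0.206] pointing down, gripper open.
Joint ranges: [-2.96, 2.96], [-0.34, 2.1], [-1.41, 1.46], [0.24, 2.44], [-1.37, 4.51], [0.17, 1.92], [-2.96, 2.96]. Speed limits (rad/s): [2.39, 2.39, 3.14, 3.14, 3.14, 3.14, 3.14].

### API

Orientations are given as a rotation vector (axis times angle).
In Python, from bench import r, imaging gives the robot as it stands.
- The arm moves only by the shell command python3 -m jog 'ROWS' [FORCE]. ROWS is text: rows parted by semicolons, each of 7 numbers parted by spaces: the turn, a rotation vector about the tool's x, y, z in degrees, then the shift along the tool's x, y, z in mm, then the opening, from 0 (shut) to 1 (fully open). A call has exactly 5 rows; each row shifts and turns the commanded pose from where the row before left it, along the tool's axes as they then stand; what a row does not reach is not made up. A row lasts 1/12 s, in which the tool goes at most 41.7 mm and 7.16 degrees, less where a joint would pass 70% of its speed; a pose out of reach is approached as far as the arm can. A call with a gripper value outside its range is refused whole. The fingers move at their own pace and stop on an object; FORCE is the grip in N (left out, the last holds). Time passes only in rows, so rows that do not move let the fingers close, or fill a call up. It gives the time, the measured TCP pose, the force and the opening at its end, in the units of the state.
- r.get_obs(): the state, without advancing time (a new reading comes with each control period).
- imaging.grab_frame(name): name is "scene" or "top"; returns a dict with "color" (384x512x3 uint8, red, green, blue), "z_map" (384x512 float32, m along the optical axis (not along the pixel's ray), 0 where there is no reading), "fx", "fy", "cx", "cy" (pixels), "world_to_cam" (4x4, takes a point from world to camera coordinates). Camera axes: x right, y up, looking along -z (the intrinsics and any distortion apply to the point x, -y, -z); pixel columns grow to the right and rows downward; lengths in m; the calibration is good to about 2 mm. A picture is of the moment at which its call begins.
- r.hand_in(): hands the job in, once; it reports no verdict.
The state is a dict: "clock": time; "joints": joint angles; "qvel": joint speeds; "tau": joint torques, N m; "tcp_pos": TCP position; "orientation": TCP orientation; "contact_force": force on the tool from outside, world axes, zero at the start; "moment": the same for the moment, N m; "grip_width": finger opening in m.
Only numpy, scipy, OpenCV 4.12 (cv2) and the standard library are available. Lean on these libraries where they do the work, as an engineer would, in place of code of your own. Each camera call takes 0.05 s, during which the arm holds its last target.

## Working session

There is one attempt and no reset: what is moved stays moved. The work goes in short steps, Python scripts to look and compute and a shell command to move; the robot and the scene stay as the last step left them, time stands still between calls to the robot, and variables do not carry over. Pictures are saved under pics/ and viewed, and the job is handed in when it is done.

```bash
mkdir -p pics; ls; python3 - <<'E'
from bench import r, imaging
import cv2
print(r.get_obs())
for n in ["scene","top"]:
    f=imaging.grab_frame(n); cv2.imwrite(f"pics/{n}0.png",cv2.cvtColor(f["color"],cv2.COLOR_RGB2BGR))
    print(n,f["fx"],f["fy"],f["cx"],f["cy"],f["world_to_cam"].round(4).tolist(),[k for k in f])
E
```

```text
pics
{'clock': 0.0, 'joints': array([ 1.09088836,  0.47781235,  0.02232745,  1.55647259, -0.01150927,
        1.10929568, -0.08308466]), 'qvel': array([ 0.00044562, -0.00052709, -0.00091771,  0.00096037, -0.00067759,
       -0.00066779, -0.00155962]), 'tau': array([ 5.22937826e-04, -5.96461916e+01,  1.60831857e+00, -2.81188613e+01,
        1.25499425e-02,  9.36389377e-03,  3.54763677e-05]), 'tcp_pos': array([ 0.24498322, -0.62827575,  0.20530838]), 'orientation': array([-1.36151273,  0.93226131, -0.92961658]), 'contact_force': array([-0.42175882, -0.0051737 ,  0.24878609]), 'moment': array([-0.00204723, -0.03793132,  0.02584522]), 'grip_width': 0.08551642379980792}
scene 458.305284023728 458.305284023728 260.80999530262017 186.8083826154596 [[0.6696, 0.7427, 0.0088, -0.4254], [-0.5975, 0.5315, 0.6004, 0.2749], [0.4412, -0.4073, 0.7997, -1.6704], [0.0, 0.0, 0.0, 1.0]] ['color', 'z_map', 'fx', 'fy', 'cx', 'cy', 'world_to_cam']
top 396.94075618348967 396.94075618348967 256.83211654537877 190.93782008551491 [[-0.0083, -0.9999, 0.0142, 0.0119], [0.9971, -0.0073, 0.0755, -0.5948], [-0.0754, 0.0148, 0.997, -1.1265], [0.0, 0.0, 0.0, 1.0]] ['color', 'z_map', 'fx', 'fy', 'cx', 'cy', 'world_to_cam']
```

View pics/scene0.png

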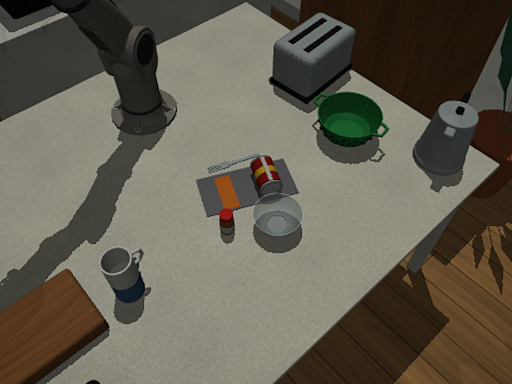

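View pics/top0.png

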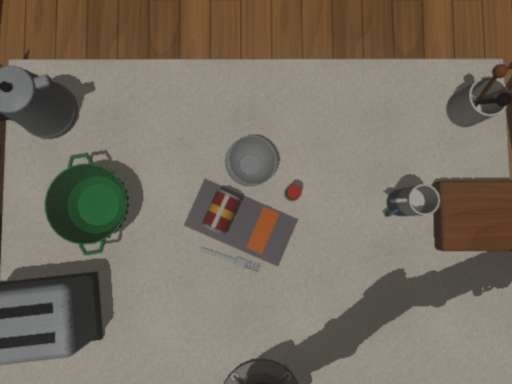

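```bash
cat > h.py <<'E'
from bench import r, imaging
import cv2, numpy as np
def P(f,u,v,z=None,d=None):
    "pixel -> world, on plane z, or from depth"
    W=np.linalg.inv(f["world_to_cam"]); ray=np.array([(u-f["cx"])/f["fx"],-(v-f["cy"])/f["fy"],-1.])
    R=W[:3,:3]@ray; o=W[:3,3]
    s=d if d is not None else (z-o[2])/R[2]
    return o+s*R
def pix(f,p):
    c=f["world_to_cam"]@np.append(p,1); return f["cx"]+f["fx"]*c[0]/-c[2], f["cy"]-f["fy"]*c[1]/-c[2]
def crop(f,name,u0,u1,v0,v1,k):
    cv2.imwrite("pics/"+name,cv2.cvtColor(cv2.resize(f["color"][v0:v1,u0:u1],None,fx=k,fy=k,interpolation=cv2.INTER_CUBIC),cv2.COLOR_RGB2BGR))
E
python3 - <<'E'
from h import *
f=imaging.grab_frame("top"); crop(f,"t1.png",175,315,125,280,5 if 0 else 3.8)
print(pix(f,[.245,-.629,.206]), f["z_map"][300:330:10,440:500:10])
g=imaging.grab_frame("scene"); crop(g,"s1.png",190,310,140,250,5)
print(pix(g,[.245,-.629,.206]))
E
```

```text
(np.float64(525.2461967261911), np.float64(329.1341549513482)) [[1.1539159 1.1543145 1.1554943 1.1548709 1.1540382 1.1575944]
 [1.1515896 1.1544374 1.1520069 1.1552385 1.1514522 1.154528 ]
 [1.1503438 1.1484193 1.1483659 1.1486167 1.1511865 1.1569469]]
(np.float64(-30.957802057621052), np.float64(219.8086200757615))
```

View pics/t1.png

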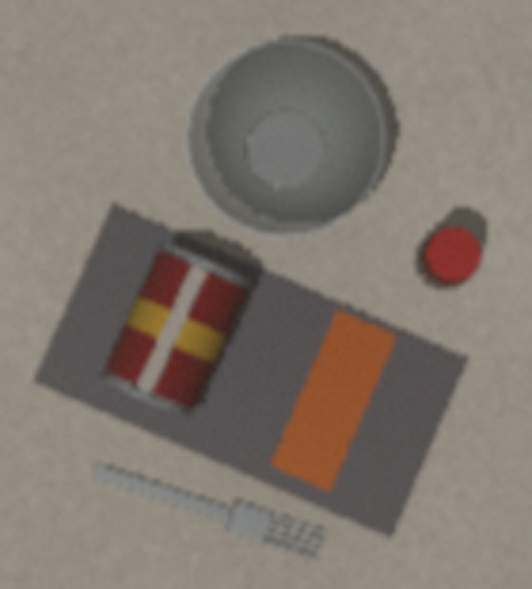

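View pics/s1.png

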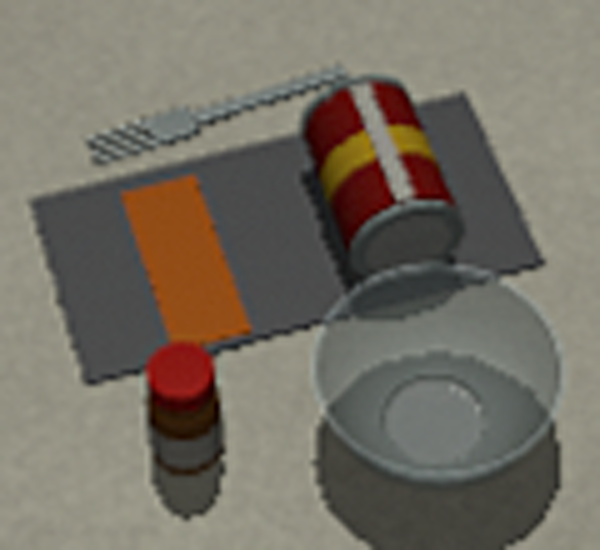

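```bash
cat >> h.py <<'E'
def strip(f):
    c=[(338,310),(396,338),(332,491),(272,464)]
    w=np.array([P(f,175+(u+.5)/3.8-.5,125+(v+.5)/3.8-.5,.003) for u,v in c])
    return w
def can(f,c0=None,show=True):
    # red/yellow/white points with depth in z 0.03..0.09 around mat
    col=f["color"].astype(int); Z=f["z_map"]
    vv,uu=np.nonzero(Z>0)
    W=np.linalg.inv(f["world_to_cam"]); d=Z[vv,uu]
    ray=np.stack([(uu-f["cx"])/f["fx"],-(vv-f["cy"])/f["fy"],-np.ones_like(d)],1)*d[:,None]
    p=ray@W[:3,:3].T+W[:3,3]
    return p,uu,vv
E
python3 - <<'E'
from h import *
from scipy.optimize import least_squares
f=imaging.grab_frame("top")
w=strip(f);print(w.round(4)); c=w.mean(0); 
y=(w[0]+w[1]-w[2]-w[3]);y[2]=0;L=np.linalg.norm(y)/2;y/=np.linalg.norm(y); x=np.array([y[1],-y[0],0])
print("strip c",c.round(4),"x",x.round(3),"y",y.round(3),L, np.degrees(np.arctan2(x[1],x[0])))
for q in [(113,204),(467,357),(393,535),(37,380)]: 
    p=P(f,175+q[0]/3.8,125+q[1]/3.8,.003); print("mat",((p-c)@x).round(4),((p-c)@y).round(4))
for n in ["top","scene"]:
    f=imaging.grab_frame(n)
    p,uu,vv=can(f); a=(p-c)@x; b=(p-c)@y
    m=(a>-.19)&(a<-.03)&(abs(b)<.08)&(p[:,2]>.045)&(p[:,2]<.1)
    q=p[m]; print(n,m.sum(),q[:,2].max(), "x",a[m].min(),a[m].max(),"y",np.percentile(b[m],[1,99]))
    def res(t): # axis: a = t0 + t1*b, radius .0375, height t2
        s=np.hypot(1,t[1]); return np.hypot((a[m]-t[0]-t[1]*b[m])/s, q[:,2]-t[2])-.0375
    s=least_squares(res,[-.1,0,.0405],loss="soft_l1",f_scale=.002); print(s.x, np.sqrt((s.fun**2).mean()))
p0=c+x*s.x[0]
print(p0)
# corners in top image
f=imaging.grab_frame("top")
for q in [(163,250),(248,285),(193,410),(108,377)]:
    p=P(f,175+q[0]/3.8,125+q[1]/3.8,.0405); print("can",((p-c)@x).round(4),((p-c)@y).round(4))
E
```

```text
[[ 0.5512 -0.0125  0.003 ]
 [ 0.5293 -0.0571  0.003 ]
 [ 0.4127 -0.0066  0.003 ]
 [ 0.4336  0.0392  0.003 ]]
strip c [ 0.4817 -0.0092  0.003 ] x [-0.4   -0.916  0.   ] y [ 0.916 -0.4    0.   ] 0.12774281715066343 -113.58561515707007
mat -0.2159 0.0715
mat 0.0824 0.0702
mat 0.0825 -0.0773
mat -0.2149 -0.0758
top 1025 0.08351237650872956 x -0.1698322324474044 -0.09479544538341575 y [-0.05036629  0.05740576]
[-0.13247537  0.01796879  0.0402487 ] 0.0018865464430168901
scene 747 0.08302951655500124 x -0.16549456408654264 -0.09306690947508287 y [-0.05180772  0.05959119]
[-0.13016167  0.02900654  0.03926391] 0.0056479339969613025
[0.53378057 0.11006576 0.003     ]
can -0.1621 0.0526
can -0.0932 0.0535
can -0.094 -0.048
can -0.1618 -0.0503
```

```bash
cat >> h.py <<'E'
from scipy.spatial.transform import Rotation as Ro
C=np.array([.4817,-.0092,.003]); X=np.array([-.4,-.9165,0]); Y=np.array([.9165,-.4,0])
def rep(tx=None,ty=0,tz=None,head=X):
    "where the tool is in strip frame; turn/shift needed to target"
    o=r.get_obs(); R=Ro.from_rotvec(o["orientation"]).as_matrix(); p=o["tcp_pos"]
    print("t",round(o["clock"],2),"strip xy",((p-C)@X*1e3).round(1),((p-C)@Y*1e3).round(1),"z",(p[2]*1e3).round(1),"F",o["contact_force"].round(2),"w",round(o["grip_width"],4))
    if tx is not None:
        h=head if R[:,0]@head>0 else -head
        T=np.stack([h,[0,0,-1],np.cross(h,[0,0,-1])],1)
        print("R",R.round(3).tolist(),"turn deg (tool)",np.degrees(Ro.from_matrix(R.T@T).as_rotvec()).round(2))
        t=C+tx*X+ty*Y; t[2]=tz
        print("shift in current tool axes mm",(R.T@(t-p)*1e3).round(1),"in target axes",(T.T@(t-p)*1e3).round(1), "X in T",(T.T@X).round(3))
E
python3 -c "
from h import *
rep(-.148,0,.13)"
```

```text
t 0.4 strip xy 662.5 31.1 z 206.1 F [ 0.04  0.36 -0.59] w 0.0854
R [[0.363, -0.0, 0.932], [-0.932, 0.0, 0.363], [-0.0, -1.0, -0.0]] turn deg (tool) [ 1.000e-02  4.488e+01 -2.000e-02]
shift in current tool axes mm [-596.2   76.3  549.9] in target axes [-810.5   76.1  -31.1] X in T [1. 0. 0.]
```

```bash
python3 -m jog '0 6 0 0 0 0 0; 0 6.5 0 0 0 0 0; 0 6.5 0 0 0 0 0; 0 6.5 0 0 0 0 0; 0 6.5 0 0 0 0 0' 20 ; python3 -m jog '0 6.5 0 0 0 0 0; 0 6.4 0 0 0 0 0; 0 0 0 -20 0 0 0; 0 0 0 -35 0 0 0; 0 0 0 -40 0 0 0'; python3 -c "
from h import *
rep(-.148,0,.13)"
```

```text
clock: 0.82
tcp_pos: [0.2452, -0.6289, 0.2063]
orientation: [-1.112, 1.349, -1.349]
contact_force: [-0.2, -0.2, 0.7]
grip_width: 0.0257
clock: 1.23
tcp_pos: [0.2822, -0.5423, 0.2061]
orientation: [-0.984, 1.508, -1.509]
contact_force: [0.6, -0.2, 0.6]
grip_width: -0.0
t 1.23 strip xy 568.4 30.4 z 206.1 F [ 0.61 -0.18  0.57] w -0.0
R [[-0.404, -0.001, 0.915], [-0.915, -0.001, -0.404], [0.001, -1.0, -0.0]] turn deg (tool) [ 0.01 -0.22  0.07]
shift in current tool axes mm [-716.4   75.2  -33.2] in target axes [-716.4   76.1  -30.4] X in T [1. 0. 0.]
```

```bash
python3 -m jog '0 0 0 -40 0 -2 0; 0 0 0 -40 0 -2 0; 0 0 0 -40 0 -2 0; 0 0 0 -40 0 -2 0; 0 0 0 -40 0 -2 0' ; python3 -m jog '0 0 0 -40 0 -2 0; 0 0 0 -40 0 -2 0; 0 0 0 -40 0 -2 0; 0 0 0 -40 0 -2 0; 0 0 0 -40 0 -2 0';  python3 -m jog '0 0 0 -40 0 -2 0; 0 0 0 -40 0 -2 0; 0 0 0 -40 0 -2 0; 0 0 0 -40 0 -2 0; 0 0 0 -40 0 -2 0'; python3 -c "
from h import *
rep(-.148,0,.13)"
```

```text
clock: 1.65
tcp_pos: [0.3546, -0.3527, 0.2065]
orientation: [-0.985, 1.505, -1.506]
contact_force: [1.0, -0.0, -0.1]
grip_width: 0.0002
clock: 2.07
tcp_pos: [0.4254, -0.1655, 0.2067]
orientation: [-0.985, 1.505, -1.507]
contact_force: [1.1, -1.0, -0.3]
grip_width: 0.0
clock: 2.48
tcp_pos: [0.4964, 0.0219, 0.2067]
orientation: [-0.984, 1.505, -1.506]
contact_force: [1.1, -1.4, -1.2]
grip_width: -0.0002
t 2.48 strip xy -34.3 1.1 z 206.7 F [ 1.1  -1.41 -1.15] w -0.0002
R [[-0.401, 0.001, 0.916], [-0.916, -0.0, -0.401], [-0.0, -1.0, 0.001]] turn deg (tool) [-0.05 -0.03 -0.02]
shift in current tool axes mm [-113.6   76.7   -1.2] in target axes [-113.6   76.7   -1.1] X in T [1. 0. 0.]
```

```bash
python3 -m jog '0 0 0 -35 10 1 0; 0 0 0 -35 15 1 0; 0 0 0 -25 20 1 0; 0 0 0 -14 20 0 0; 0 0 0 0 20 0 0' ; python3 -m jog '0 0 0 0 15 0 0; 0 0 0 0 10 0 0; 0 0 0 0 6 0 0; 0 0 0 0 0 0 0; 0 0 0 0 0 0 0';  python3 - <<'E'
from h import *
rep(-.143,.004,.078)
f=imaging.grab_frame("scene"); crop(f,"s2.png",150,350,80,260,4)
E
```

```text
clock: 2.9
tcp_pos: [0.5436, 0.1234, 0.1208]
orientation: [-0.985, 1.503, -1.5]
contact_force: [-0.3, 0.2, 0.2]
grip_width: -0.0002
clock: 3.32
tcp_pos: [0.5427, 0.1185, 0.0908]
orientation: [-0.984, 1.506, -1.506]
contact_force: [0.5, 0.8, 0.2]
grip_width: -0.0003
t 3.32 strip xy -141.5 4.9 z 90.8 F [0.52 0.79 0.15] w -0.0003
R [[-0.401, 0.001, 0.916], [-0.916, 0.0, -0.401], [-0.0, -1.0, 0.001]] turn deg (tool) [-0.03 -0.05 -0.02]
shift in current tool axes mm [-1.5 12.8 -0.9] in target axes [-1.5 12.8 -0.9] X in T [1. 0. 0.]
```

View pics/s2.png

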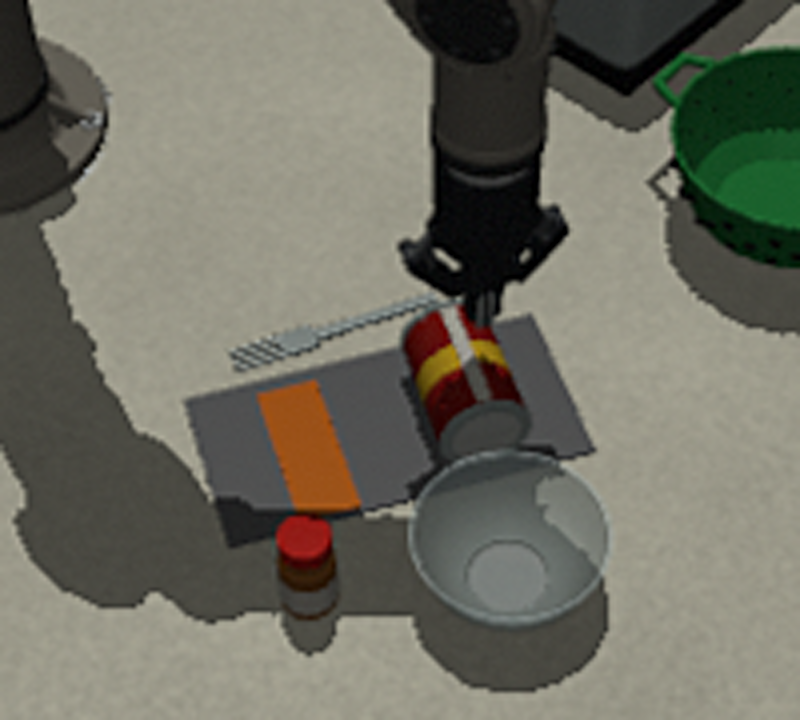

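```bash
python3 -m jog '0 0 0 0 5 0 0; 0 0 0 0 4 0 0; 0 0 0 0 2 0 0; 0 0 0 0 0 0 0; 0 0 0 0 0 0 0' ; python3 -m jog '0 0 0 0 1 0 0; 0 0 0 0 0 0 0; 0 0 0 0 0 0 0; 0 0 0 0 0 0 0; 0 0 0 0 0 0 0'; python3 -m jog '0 0 0 0 1 0 0; 0 0 0 0 0 0 0; 0 0 0 0 0 0 0; 0 0 0 0 0 0 0; 0 0 0 0 0 0 0'
```

```text
clock: 3.78
tcp_pos: [0.5423, 0.1186, 0.0792]
orientation: [-0.986, 1.506, -1.506]
contact_force: [0.3, 0.5, -1.2]
grip_width: -0.0001
clock: 4.2
tcp_pos: [0.5424, 0.1187, 0.0784]
orientation: [-0.985, 1.506, -1.506]
contact_force: [-0.6, 0.3, -0.5]
grip_width: 0.0001
clock: 4.62
tcp_pos: [0.5423, 0.1187, 0.0773]
orientation: [-0.985, 1.506, -1.506]
contact_force: [0.2, -0.8, -0.5]
grip_width: 0.0003
```

```bash
python3 -m jog '0 0 0 0 0.7 0 0; 0 0 0 0 0 0 0; 0 0 0 0 0 0 0; 0 0 0 0 0 0 0; 0 0 0 0 0 0 0' ; python3 -m jog '0 0 0 0 0.7 0 0; 0 0 0 0 0 0 0; 0 0 0 0 0 0 0; 0 0 0 0 0 0 0; 0 0 0 0 0 0 0'
```

```text
clock: 5.03
tcp_pos: [0.5423, 0.1187, 0.0766]
orientation: [-0.985, 1.506, -1.506]
contact_force: [-0.1, -0.3, -0.8]
grip_width: 0.0001
clock: 5.45
tcp_pos: [0.5424, 0.1187, 0.0759]
orientation: [-0.985, 1.506, -1.506]
contact_force: [0.3, -0.2, 0.3]
grip_width: 0.0001
```

```bash
python3 -m jog '0 0 0 0 0.7 0 0; 0 0 0 0 0 0 0; 0 0 0 0 0 0 0; 0 0 0 0 0 0 0; 0 0 0 0 0 0 0' ; python3 - <<'E'
from h import *
rep()
f=imaging.grab_frame("scene"); crop(f,"s3.png",220,320,120,220,7)
E
```

```text
clock: 5.87
tcp_pos: [0.5424, 0.1187, 0.0752]
orientation: [-0.985, 1.506, -1.506]
contact_force: [-1.0, -0.6, 0.6]
grip_width: -0.0001
t 5.87 strip xy -141.5 4.5 z 75.2 F [-1.   -0.6   0.62] w -0.0001
```

View pics/s3.png

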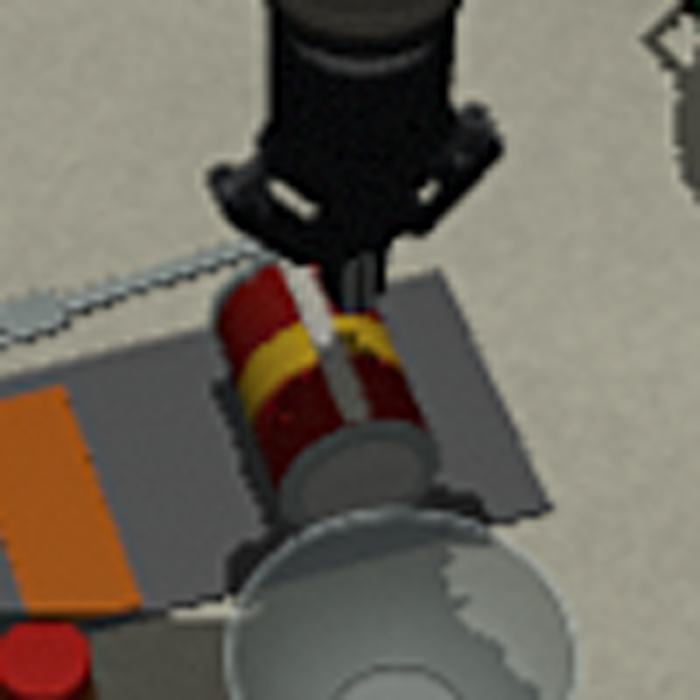

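```bash
python3 -m jog '0 0 0 0 0.7 0 0; 0 0 0 0 0 0 0; 0 0 0 0 0 0 0; 0 0 0 0 0 0 0; 0 0 0 0 0 0 0' ;python3 -m jog '0 0 0 0 0.7 0 0; 0 0 0 0 0 0 0; 0 0 0 0 0 0 0; 0 0 0 0 0 0 0; 0 0 0 0 0 0 0' ; python3 - <<'E'
from h import *
rep()
E
```

```text
clock: 6.33
tcp_pos: [0.5424, 0.1187, 0.0745]
orientation: [-0.985, 1.506, -1.506]
contact_force: [-0.1, 0.5, 0.0]
grip_width: -0.0001
clock: 6.75
tcp_pos: [0.5424, 0.1187, 0.0738]
orientation: [-0.985, 1.506, -1.506]
contact_force: [0.5, 0.6, -0.6]
grip_width: -0.0002
t 6.75 strip xy -141.5 4.5 z 73.8 F [ 0.52  0.63 -0.55] w -0.0002
```

```bash
cat >> h.py <<'E'
from scipy.optimize import least_squares
def fit(n,x0,zmax=.077,save=None):
    f=imaging.grab_frame(n); p,uu,vv=can(f); a=(p-C)@X; b=(p-C)@Y
    c=f["color"].astype(int)[vv,uu]; sat=(c[:,0]-np.minimum(c[:,1],c[:,2])>40)|((c[:,0]-c[:,2]>40))
    m=(abs(a-x0)<.06)&(abs(b)<.08)&(p[:,2]>.03)&(p[:,2]<.09)&sat
    q=p[m]
    def res(t):
        s=np.hypot(1,t[1]); return np.hypot((a[m]-t[0]-t[1]*b[m])/s, q[:,2]-t[2])-.0375
    s=least_squares(res,[x0,0,.0405],loss="soft_l1",f_scale=.001)
    print(n,"n",m.sum(),"can x,slope,z",s.x.round(4),"rms",np.sqrt((s.fun**2).mean()).round(4),"x rng",np.percentile(a[m],[1,99]).round(4),"y rng",np.percentile(b[m],[1,99]).round(4),"mid",np.percentile(b[m],[1,99]).mean().round(4))
    if save: crop(f,save,175,315,125,280,3.8) if n=="top" else crop(f,save,190,310,120,240,5)
E
python3 - <<'E'
from h import *
fit("scene",-.13); fit("top",-.13,save="t3.png")
f=imaging.grab_frame("top");print(pix(f,r.get_obs()["tcp_pos"]))
f=imaging.grab_frame("scene");print(pix(f,r.get_obs()["tcp_pos"]))
E
```

```text
scene n 326 can x,slope,z [-0.1306  0.0184  0.0396] rms 0.0021 x rng [-0.1618 -0.094 ] y rng [-0.0426  0.0494] mid 0.0034h.py:46: RuntimeWarning: Mean of empty slice.
  print(n,"n",m.sum(),"can x,slope,z",s.x.round(4),"rms",np.sqrt((s.fun**2).mean()).round(4),"x rng",np.percentile(a[m],[1,99]).round(4),"y rng",np.percentile(b[m],[1,99]).round(4),"mid",np.percentile(b[m],[1,99]).mean().round(4))
  ret = ret.dtype.type(ret / rcount)
Traceback (most recent call last):
  File "h.py", line 46, in fit
    print(n,"n",m.sum(),"can x,slope,z",s.x.round(4),"rms",np.sqrt((s.fun**2).mean()).round(4),"x rng",np.percentile(a[m],[1,99]).round(4),"y rng",np.percentile(b[m],[1,99]).round(4),"mid",np.percentile(b[m],[1,99]).mean().round(4))
                                                                                                       ~~~~~~~~~~~~~^^^^^^^^^^^^^
IndexError: index -1 is out of bounds for axis 0 with size 0
```

```bash
python3 - <<'E'
from h import *
f=imaging.grab_frame("scene");t=r.get_obs()["tcp_pos"]
u,v=pix(f,t);print(u,v,(u-240)*9,(v-130)*9)
cv2.imwrite("pics/s4.png",cv2.cvtColor(cv2.resize(f["color"][130:190,240:310],None,fx=9,fy=9,interpolation=cv2.INTER_NEAREST),cv2.COLOR_RGB2BGR))
for vv in range(150,172,2): print(vv,[(int(1e3*((q:=P(f,uu,vv,d=f["z_map"][vv,uu]))-C)@X),int(1e3*(q-C)@Y),int(q[2]*1e3)) for uu in range(264,280,3)])
E
```

```text
269.38612440328825 168.03375141930914 264.47511962959425 342.3037627737823
150 [(-126, -7, 149), (-125, 20, 181), (-135, 18, 175), (-145, 17, 170), (-153, 20, 170), (-167, 10, 155)]
152 [(-123, 1, 152), (-126, 18, 169), (-134, 22, 171), (-147, 13, 157), (-159, 6, 144), (-165, 15, 152)]
154 [(-120, 11, 154), (-128, 15, 156), (-137, 15, 153), (-148, 12, 146), (-203, -100, 3), (-213, -98, 1)]
156 [(-119, 14, 149), (-130, 10, 142), (-137, 16, 145), (-147, 14, 139), (-201, -95, -1), (-211, -92, -1)]
158 [(-138, -37, 76), (-130, 8, 130), (-138, 15, 134), (-149, 9, 124), (-196, -82, 5), (-207, -83, 0)]
160 [(-133, -24, 82), (-130, 10, 122), (-137, 17, 128), (-148, 13, 119), (-194, -75, 2), (-205, -75, -1)]
162 [(-132, -20, 77), (-131, 8, 111), (-139, 11, 111), (-150, 9, 105), (-192, -70, 0), (-200, -63, 4)]
164 [(-129, -13, 76), (-138, -8, 79), (-139, 12, 103), (-161, -18, 59), (-187, -56, 6), (-197, -55, 3)]
166 [(-126, -4, 78), (-137, -5, 73), (-146, -3, 72), (-157, -6, 65), (-184, -47, 7), (-194, -46, 5)]
168 [(-125, 0, 75), (-134, 2, 74), (-143, 3, 71), (-154, 1, 65), (-182, -41, 4), (-192, -39, 3)]
170 [(-122, 7, 74), (-130, 12, 78), (-139, 16, 79), (-150, 11, 69), (-163, 4, 55), (-191, -38, -5)]
```

View pics/s4.png

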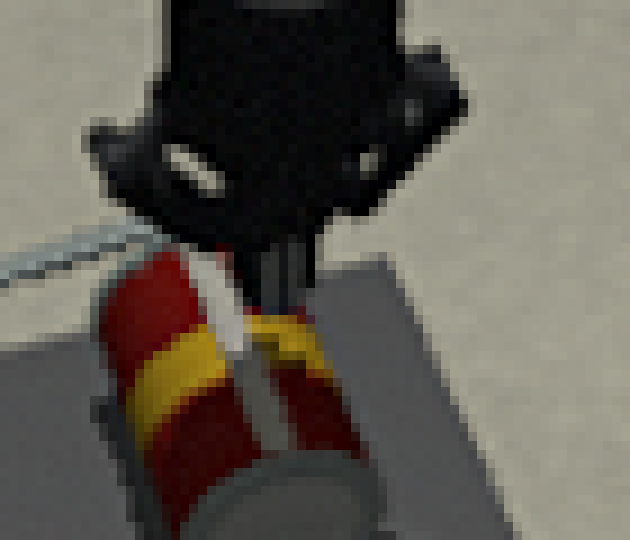

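```bash
python3 - <<'E'
from h import *
f=imaging.grab_frame("scene")
for z in [.074,.08,.085,.09,.095,.1]:
  print(z,[np.round(pix(f,C*[1,1,0]+x*X+y*Y+[0,0,z]),1) for x,y in [(-.1415,.0045),(-.1415,.0155),(-.1415,-.0065)]])
print(Ro.from_rotvec(r.get_obs()["orientation"]).as_matrix().round(3), r.get_obs())
# background check: mat edge/can top heights
E
```

```text
0.074 [array([269.4, 168. ]), array([270.6, 170.6]), array([268.2, 165.4])]
0.08 [array([269.4, 166.8]), array([270.6, 169.4]), array([268.3, 164.2])]
0.085 [array([269.5, 165.7]), array([270.7, 168.4]), array([268.3, 163.1])]
0.09 [array([269.5, 164.7]), array([270.7, 167.3]), array([268.4, 162.1])]
0.095 [array([269.6, 163.7]), array([270.7, 166.3]), array([268.4, 161. ])]
0.1 [array([269.6, 162.6]), array([270.8, 165.3]), array([268.4, 160. ])]
[[-0.4    0.     0.916]
 [-0.916 -0.    -0.4  ]
 [-0.    -1.     0.   ]] {'clock': 6.95, 'joints': array([-0.12760388,  0.45973356, -0.25248289,  1.94360215,  0.16205842,
        0.75749359, -2.45572064]), 'qvel': array([-0.00012006,  0.00038741,  0.00062822, -0.0007971 ,  0.00108007,
       -0.00111447,  0.00055573]), 'tau': array([-1.95439636e-03, -5.14322948e+01, -2.04662718e+00, -2.13221866e+01,
        9.50154208e-03,  8.95639314e-04, -5.67998359e-05]), 'tcp_pos': array([0.54236134, 0.11868114, 0.0738159 ]), 'orientation': array([-0.98534728,  1.50575124, -1.50580135]), 'contact_force': array([-0.03381899, -0.87093859,  0.78519301]), 'moment': array([0.04226966, 0.03595561, 0.05569301]), 'grip_width': 0.0005041877127864151}
```

```bash
python3 - <<'E'
from h import *
F=[imaging.grab_frame("scene") for _ in range(6)]
f=F[0]; Z=np.median([g["z_map"] for g in F],0)
for vv in range(148,170): print(vv,[tuple(int(k) for k in (1e3*((q:=P(f,uu,vv,d=Z[vv,uu]))-C)@X,1e3*(q-C)@Y,q[2]*1e3)) for uu in range(264,280,2)], f["color"][vv,268:274:2].tolist())
E
```

```text
File "<stdin>", line 4
SyntaxError: assignment expression cannot be used in a comprehension iterable expression
```

```bash
python3 - <<'E'
from h import *
F=[imaging.grab_frame("scene") for _ in range(6)]
f=F[0]; Z=np.median([g["z_map"] for g in F],0)
def g(u,v):
    q=P(f,u,v,d=Z[v,u]); return tuple(int(k) for k in (1e3*(q-C)@X,1e3*(q-C)@Y,q[2]*1e3))
for v in range(148,171): print(v,[g(u,v) for u in range(264,278,2)])
E
```

```text
148 [(-119, 12, 182), (-123, 17, 187), (-129, 19, 187), (-135, 20, 185), (-143, 13, 175), (-147, 20, 181), (-153, 20, 179)]
149 [(-119, 11, 177), (-123, 17, 182), (-129, 18, 181), (-135, 20, 181), (-145, 9, 166), (-147, 19, 176), (-153, 20, 175)]
150 [(-127, -9, 147), (-124, 15, 175), (-129, 18, 177), (-135, 19, 175), (-145, 10, 163), (-147, 21, 174), (-154, 18, 168)]
151 [(-124, 0, 154), (-125, 14, 169), (-129, 20, 174), (-134, 21, 173), (-144, 12, 161), (-148, 19, 167), (-154, 19, 165)]
152 [(-123, 2, 153), (-125, 13, 164), (-129, 20, 170), (-136, 18, 165), (-145, 11, 155), (-150, 13, 155), (-159, 8, 146)]
153 [(-121, 7, 154), (-126, 12, 158), (-129, 20, 165), (-137, 14, 157), (-143, 15, 155), (-150, 14, 152), (-158, 9, 144)]
154 [(-120, 11, 154), (-126, 11, 153), (-131, 15, 155), (-137, 16, 154), (-143, 15, 150), (-150, 15, 149), (-203, -101, 2)]
155 [(-118, 15, 155), (-127, 8, 145), (-132, 13, 148), (-137, 15, 148), (-144, 14, 145), (-149, 17, 146), (-202, -98, 0)]
156 [(-119, 14, 149), (-127, 10, 142), (-132, 13, 143), (-138, 14, 143), (-144, 15, 141), (-150, 14, 138), (-201, -9
[... 961 characters left out ...]
88, -59, 3)]
165 [(-128, -8, 78), (-134, -6, 78), (-141, -8, 74), (-147, -6, 73), (-155, -9, 67), (-181, -57, 2), (-186, -53, 5)]
166 [(-126, -4, 79), (-132, -2, 78), (-139, -2, 76), (-145, -2, 74), (-152, -3, 70), (-162, -11, 56), (-186, -52, 1)]
167 [(-126, -2, 76), (-131, 0, 77), (-138, 0, 75), (-144, 2, 75), (-151, 1, 71), (-160, -4, 61), (-184, -46, 3)]
168 [(-124, 3, 78), (-130, 4, 78), (-136, 6, 77), (-142, 7, 76), (-149, 6, 72), (-157, 1, 64), (-182, -43, 2)]
169 [(-123, 5, 76), (-129, 7, 76), (-134, 11, 80), (-140, 11, 77), (-147, 10, 74), (-156, 6, 65), (-181, -39, 2)]
170 [(-122, 9, 77), (-127, 11, 77), (-133, 12, 76), (-140, 14, 76), (-146, 14, 74), (-153, 12, 68), (-164, 3, 54)]
```

```bash
python3 - <<'E'
from h import *
F=[imaging.grab_frame("scene") for _ in range(3)]
f=F[0]; Z=np.median([g["z_map"] for g in F],0)
def g(u,v):
    q=P(f,u,v,d=Z[v,u]); return tuple(int(k) for k in (1e3*(q-C)@X,1e3*(q-C)@Y,q[2]*1e3))
for v in range(112,151,2): print(v,[g(u,v) for u in range(258,286,4)])
crop(f,"s5.png",240,310,90,180,6.5)
E
```

```text
112 [(-103, 2, 321), (-108, 23, 338), (-116, 29, 341), (-125, 36, 345), (-134, 41, 347), (-145, 41, 343), (-159, 35, 334)]
114 [(-103, 2, 313), (-108, 22, 330), (-115, 32, 337), (-126, 34, 336), (-135, 38, 337), (-146, 39, 334), (-158, 37, 329)]
116 [(-103, 4, 307), (-108, 22, 323), (-116, 30, 327), (-125, 37, 332), (-135, 39, 331), (-147, 38, 326), (-160, 34, 319)]
118 [(-102, 5, 301), (-108, 21, 314), (-116, 30, 320), (-125, 37, 325), (-135, 41, 325), (-146, 40, 321), (-160, 35, 312)]
120 [(-102, 7, 295), (-108, 22, 308), (-116, 31, 314), (-125, 36, 317), (-135, 41, 318), (-147, 39, 312), (-160, 35, 305)]
122 [(-102, 8, 289), (-108, 22, 301), (-116, 31, 307), (-126, 36, 308), (-136, 39, 308), (-146, 43, 309), (-161, 33, 295)]
124 [(-106, -4, 268), (-108, 23, 294), (-116, 33, 301), (-125, 39, 304), (-135, 42, 304), (-147, 40, 298), (-160, 37, 292)]
126 [(-105, -2, 263), (-111, 14, 277), (-115, 36, 297), (-126, 36, 294), (-136, 41, 295), (-147, 42, 293), (-165, 26, 272)]
128 [(-103, 4, 262), (-111, 15, 270), (-119, 25, 278), (-126, 36, 286), (-136, 41, 288), (-151, 32, 274), (-163, 3
[... 660 characters left out ...]
, (-117, 32, 237), (-127, 37, 240), (-138, 39, 238), (-149, 41, 236), (-173, 14, 200)]
142 [(-101, 10, 212), (-112, 13, 211), (-118, 30, 227), (-128, 37, 231), (-138, 41, 232), (-157, 22, 206), (-178, 1, 177)]
144 [(-101, 11, 205), (-112, 13, 203), (-122, 19, 206), (-137, 12, 194), (-148, 16, 194), (-158, 22, 197), (-178, 3, 170)]
146 [(-156, -151, 5), (-112, 15, 197), (-121, 22, 200), (-133, 23, 197), (-147, 18, 188), (-169, -4, 156), (-176, 8, 167)]
148 [(-102, 7, 183), (-167, -142, 0), (-122, 20, 190), (-135, 20, 185), (-147, 18, 179), (-167, 1, 154), (-174, 16, 167)]
150 [(-102, 8, 175), (-119, -6, 154), (-124, 17, 177), (-135, 19, 176), (-147, 19, 172), (-163, 12, 158), (-174, 16, 159)]
```

View pics/s5.png

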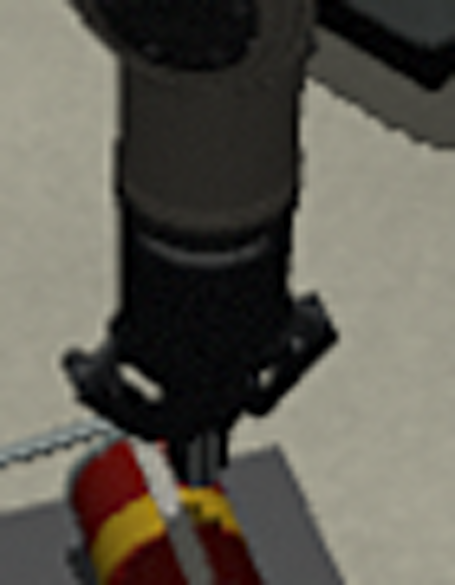

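```bash
python3 -m jog '0 0 0 0 3 0 0; 0 0 0 0 4 0 0; 0 0 0 0 4 0 0; 0 0 0 0 2 0 0; 0 0 0 0 0 0 0' ; python3 - <<'E'
from h import *
rep()
f=imaging.grab_frame("scene")
cv2.imwrite("pics/s6.png",cv2.cvtColor(cv2.resize(f["color"][130:190,240:310],None,fx=9,fy=9,interpolation=cv2.INTER_NEAREST),cv2.COLOR_RGB2BGR))
fit("scene",-.13)
E
```

```text
clock: 7.82
tcp_pos: [0.5418, 0.1185, 0.06]
orientation: [-0.987, 1.506, -1.506]
contact_force: [0.1, -0.1, -0.2]
grip_width: -0.0
t 7.82 strip xy -141.1 4.0 z 60.0 F [ 0.09 -0.07 -0.19] w -0.0
scene n 296 can x,slope,z [-0.1311  0.0209  0.0398] rms 0.002 x rng [-0.162  -0.0943] y rng [-0.0419  0.0496] mid 0.0039
```

View pics/s6.png

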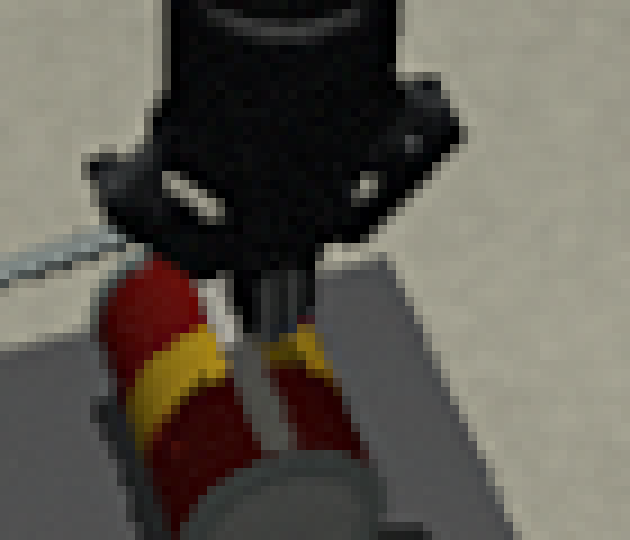

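```bash
python3 -m jog '0 0 0 0 1 0 0; 0 0 0 0 1 0 0; 0 0 0 0 1 0 0; 0 0 0 0 0 0 0; 0 0 0 0 0 0 0' ;  python3 -m jog '0 0 0 0 1 0 0; 0 0 0 0 0 0 0; 0 0 0 0 0 0 0; 0 0 0 0 0 0 0; 0 0 0 0 0 0 0'; python3 -m jog '0 0 0 0 1 0 0; 0 0 0 0 0 0 0; 0 0 0 0 0 0 0; 0 0 0 0 0 0 0; 0 0 0 0 0 0 0'
```

```text
clock: 8.33
tcp_pos: [0.5423, 0.1187, 0.0578]
orientation: [-0.985, 1.506, -1.506]
contact_force: [-0.1, -0.7, -1.2]
grip_width: -0.0
clock: 8.75
tcp_pos: [0.5424, 0.1187, 0.0568]
orientation: [-0.985, 1.506, -1.506]
contact_force: [0.4, -0.1, 0.5]
grip_width: 0.0002
clock: 9.17
tcp_pos: [0.5424, 0.1187, 0.0558]
orientation: [-0.985, 1.506, -1.506]
contact_force: [0.4, -0.4, 0.5]
grip_width: 0.0004
```

```bash
python3 -m jog '0 0 0 0 0.7 0 0; 0 0 0 0 0 0 0; 0 0 0 0 0 0 0; 0 0 0 0 0 0 0; 0 0 0 0 0 0 0'; python3 -m jog '0 0 0 0 0.7 0 0; 0 0 0 0 0 0 0; 0 0 0 0 0 0 0; 0 0 0 0 0 0 0; 0 0 0 0 0 0 0'; python3 -m jog '0 0 0 0 0.7 0 0; 0 0 0 0 0 0 0; 0 0 0 0 0 0 0; 0 0 0 0 0 0 0; 0 0 0 0 0 0 0'|grep -A4 tcp; python3 -c "
from h import *
fit('scene',-.13)
f=imaging.grab_frame('scene')
cv2.imwrite('pics/s7.png',cv2.cvtColor(cv2.resize(f['color'][130:190,240:310],None,fx=9,fy=9,interpolation=cv2.INTER_NEAREST),cv2.COLOR_RGB2BGR))"
```

```text
clock: 9.58
tcp_pos: [0.5424, 0.1187, 0.0551]
orientation: [-0.985, 1.506, -1.506]
contact_force: [-0.3, 0.0, -1.1]
grip_width: -0.0001
clock: 10.0
tcp_pos: [0.5424, 0.1187, 0.0544]
orientation: [-0.985, 1.506, -1.506]
contact_force: [-0.5, -0.2, 0.3]
grip_width: -0.0003
tcp_pos: [0.5423, 0.1187, 0.0537]
orientation: [-0.985, 1.506, -1.506]
contact_force: [-0.6, 0.1, 0.1]
grip_width: 0.0001
scene n 277 can x,slope,z [-0.1309  0.0322  0.04  ] rms 0.0021 x rng [-0.1618 -0.0941] y rng [-0.0429  0.0499] mid 0.0035
```

View pics/s7.png

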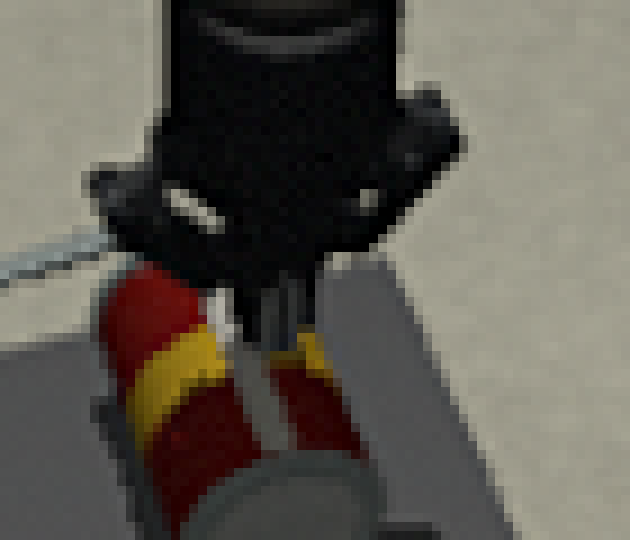

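```bash
python3 -m jog '0 0 0 0 0.7 0 0; 0 0 0 0 0.7 0 0; 0 0 0 0 0 0 0; 0 0 0 0 0 0 0; 0 0 0 0 0 0 0'; python3 -m jog '0 0 0 0 0.7 0 0; 0 0 0 0 0 0 0; 0 0 0 0 0 0 0; 0 0 0 0 0 0 0; 0 0 0 0 0 0 0'; python3 -m jog '0 0 0 0 0.7 0 0; 0 0 0 0 0 0 0; 0 0 0 0 0 0 0; 0 0 0 0 0 0 0; 0 0 0 0 0 0 0'
```

```text
clock: 10.93
tcp_pos: [0.5426, 0.1189, 0.0526]
orientation: [-0.985, 1.505, -1.506]
contact_force: [-0.4, 0.6, 3.7]
grip_width: 0.0001
clock: 11.35
tcp_pos: [0.543, 0.1195, 0.0524]
orientation: [-0.984, 1.505, -1.505]
contact_force: [-1.9, 1.5, 7.7]
grip_width: 0.0002
clock: 11.77
tcp_pos: [0.5433, 0.1201, 0.0522]
orientation: [-0.983, 1.505, -1.505]
contact_force: [-2.8, 2.1, 11.1]
grip_width: 0.0
```

```bash
python3 -m jog '0 0 0 2 0 0 0; 0 0 0 4 0 0 0; 0 0 0 4 0 0 0; 0 0 0 4 0 0 0; 0 0 0 4 0 0 0'; python3 -c "
from h import *
rep()"
```

```text
clock: 12.18
tcp_pos: [0.5359, 0.104, 0.0529]
orientation: [-0.983, 1.505, -1.504]
contact_force: [-5.1, 2.3, 19.3]
grip_width: 0.0001
t 12.18 strip xy -125.4 4.4 z 52.9 F [-5.13  2.31 19.27] w 0.0001
```

```bash
python3 -m jog '0 0 0 3 -0.6 0 0; 0 0 0 3 -0.4 0 0; 0 0 0 3 0 0 0; 0 0 0 3 0 0 0; 0 0 0 2 0 0 0'; python3 -c "
from h import *
rep(); fit('scene',-.11)"
```

```text
clock: 12.6
tcp_pos: [0.5296, 0.0901, 0.0529]
orientation: [-0.985, 1.506, -1.505]
contact_force: [-3.2, 2.3, 12.4]
grip_width: 0.0001
t 12.6 strip xy -110.1 4.1 z 52.9 F [-3.16  2.31 12.39] w 0.0001
scene n 248 can x,slope,z [-0.1147  0.0102  0.0401] rms 0.002 x rng [-0.1461 -0.0779] y rng [-0.0389  0.051 ] mid 0.006
```

```bash
python3 -m jog '0 0 0 3 0 0 0; 0 0 0 4 0 0 0; 0 0 0 4 0 0 0; 0 0 0 4 0 0 0; 0 0 0 3 0 0 0'; python3 -c "
from h import *
rep(); fit('scene',-.11)"
```

```text
clock: 13.07
tcp_pos: [0.5217, 0.0728, 0.0521]
orientation: [-0.986, 1.506, -1.505]
contact_force: [-1.9, -0.3, 4.9]
grip_width: -0.0002
t 13.07 strip xy -91.1 3.8 z 52.1 F [-1.85 -0.33  4.91] w -0.0002
scene n 247 can x,slope,z [-0.1053  0.0225  0.0395] rms 0.0019 x rng [-0.1365 -0.0691] y rng [-0.0344  0.0497] mid 0.0076
```

```bash
python3 -m jog '0 0 0 0 -5 0 0; 0 0 0 0 -7 0 0; 0 0 0 -13 0 0 0; 0 0 0 -13 0 0 0; 0 0 0 0 0 0 0'; python3 -c "
from h import *
rep(); fit('scene',-.105)"
```

```text
clock: 13.53
tcp_pos: [0.5345, 0.1011, 0.0644]
orientation: [-0.984, 1.503, -1.501]
contact_force: [0.4, 0.2, -0.2]
grip_width: 0.0001
t 13.53 strip xy -122.2 4.2 z 64.4 F [ 0.41  0.19 -0.18] w 0.0001
scene n 322 can x,slope,z [-0.1047  0.0133  0.04  ] rms 0.0021 x rng [-0.1344 -0.0685] y rng [-0.0446  0.0493] mid 0.0023
```

```bash
python3 -m jog '0 0 0 1 5 0 0; 0 0 0 1 5 0 0; 0 0 0 0 1.5 0 0; 0 0 0 0 1 0 0; 0 0 0 0 0 0 0'; python3 -c "
from h import *
rep()"
```

```text
clock: 14.0
tcp_pos: [0.5325, 0.096, 0.0523]
orientation: [-0.984, 1.506, -1.505]
contact_force: [-2.9, 1.9, 12.2]
grip_width: -0.0001
t 14.0 strip xy -116.7 4.5 z 52.3 F [-2.85  1.88 12.17] w -0.0001
```

```bash
python3 -m jog '0 0 0 2 -0.5 0 0; 0 0 0 4 0 0 0; 0 0 0 4 0 0 0; 0 0 0 4 0 0 0; 0 0 0 4 0 0 0'; python3 -m jog '0 0 0 4 0 0 0; 0 0 0 4 0 0 0; 0 0 0 4 0 0 0; 0 0 0 4 0 0 0; 0 0 0 3 0 0 0'; python3 -m jog '0 0 0 3 0 0 0; 0 0 0 4 0 0 0; 0 0 0 3 0 0 0; 0 0 0 2 0 0 0; 0 0 0 0 0 0 0'; python3 -c "
from h import *
rep(); fit('scene',-.08)"
```

```text
clock: 14.42
tcp_pos: [0.5247, 0.0791, 0.0529]
orientation: [-0.985, 1.506, -1.505]
contact_force: [-4.0, 0.8, 16.3]
grip_width: -0.0003
clock: 14.83
tcp_pos: [0.5167, 0.0613, 0.0527]
orientation: [-0.985, 1.506, -1.505]
contact_force: [-5.3, 1.3, 15.1]
grip_width: 0.0
clock: 15.25
tcp_pos: [0.511, 0.0491, 0.0519]
orientation: [-0.987, 1.507, -1.507]
contact_force: [-4.6, 0.1, 8.6]
grip_width: -0.0
t 15.25 strip xy -65.1 3.6 z 51.9 F [-4.56  0.08  8.62] w -0.0
scene n 299 can x,slope,z [-0.0791  0.0088  0.0397] rms 0.0026 x rng [-0.112  -0.0467] y rng [-0.0292  0.0485] mid 0.0097
```

```bash
python3 -m jog '0 0 0 0 -5 0 0; 0 0 0 0 -7 0 0; 0 0 0 -13 0 0 0; 0 0 0 -12 0 0 0; 0 0 0 0 0 0 0'; python3 -m jog '0 0 0 0 5 0 0; 0 0 0 0 5 0 0; 0 0 0 0 1.5 0 0; 0 0 0 0 0.5 0 0; 0 0 0 0 0 0 0'; python3 -c "
from h import *
rep(); fit('scene',-.08)"
```

```text
clock: 15.72
tcp_pos: [0.524, 0.0767, 0.0642]
orientation: [-0.984, 1.503, -1.502]
contact_force: [-0.2, -0.2, 0.1]
grip_width: 0.0
clock: 16.13
tcp_pos: [0.5226, 0.0736, 0.0523]
orientation: [-0.985, 1.506, -1.505]
contact_force: [-2.1, 1.2, 9.2]
grip_width: 0.0001
t 16.13 strip xy -92.2 4.4 z 52.3 F [-2.12  1.21  9.22] w 0.0001
scene n 328 can x,slope,z [-0.0802  0.0183  0.0395] rms 0.0021 x rng [-0.111  -0.0478] y rng [-0.0433  0.0484] mid 0.0025
```

```bash
python3 -m jog '0 0 0 2 -0.2 0 0; 0 0 0 4 0 0 0; 0 0 0 4 0 0 0; 0 0 0 4 0 0 0; 0 0 0 4 0 0 0'; python3 -m jog '0 0 0 4 0 0 0; 0 0 0 4 0 0 0; 0 0 0 4 0 0 0; 0 0 0 4 0 0 0; 0 0 0 4 0 0 0'; python3 -m jog '0 0 0 4 0 0 0; 0 0 0 4 0 0 0; 0 0 0 3 0 0 0; 0 0 0 3 0 0 0; 0 0 0 0 0 0 0'; python3 -c "
from h import *
rep(); fit('scene',-.053)"; python3 -m jog '0 0 0 0 -5 0 0; 0 0 0 0 -7 0 0; 0 0 0 -13 0 0 0; 0 0 0 -12 0 0 0; 0 0 0 0 0 0 0';python3 -c "
from h import *
rep(); fit('scene',-.053)"
```

```text
clock: 16.6
tcp_pos: [0.515, 0.057, 0.0529]
orientation: [-0.985, 1.506, -1.505]
contact_force: [-4.3, 2.8, 15.4]
grip_width: 0.0001
clock: 17.02
tcp_pos: [0.5067, 0.0386, 0.0528]
orientation: [-0.986, 1.506, -1.505]
contact_force: [-5.2, 1.7, 15.0]
grip_width: -0.0002
clock: 17.43
tcp_pos: [0.5, 0.0242, 0.0518]
orientation: [-0.987, 1.508, -1.507]
contact_force: [-4.2, -0.3, 8.5]
grip_width: -0.0003
t 17.43 strip xy -38.0 3.4 z 51.8 F [-4.22 -0.32  8.52] w -0.0003
scene n 336 can x,slope,z [-0.0527  0.017   0.0397] rms 0.0023 x rng [-0.085  -0.0159] y rng [-0.0305  0.0503] mid 0.0099
clock: 17.9
tcp_pos: [0.5132, 0.0519, 0.0645]
orientation: [-0.984, 1.503, -1.502]
contact_force: [0.4, 0.9, -0.1]
grip_width: 0.0003
t 17.9 strip xy -68.6 4.4 z 64.5 F [ 0.42  0.94 -0.06] w 0.0003
scene n 423 can x,slope,z [-0.0532  0.0242  0.0398] rms 0.0021 x rng [-0.0845 -0.0162] y rng [-0.0434  0.0479] mid 0.0023
```

```bash
python3 -m jog '0 0 0 0 5 0 0; 0 0 0 0 5 0 0; 0 0 0 0 1.5 0 0; 0 0 0 0 0.5 0 0; 0 0 0 0 0 0 0'; python3 -m jog '0 0 0 2 -0.2 0 0; 0 0 0 4 0 0 0; 0 0 0 4 0 0 0; 0 0 0 4 0 0 0; 0 0 0 4 0 0 0'; python3 -m jog '0 0 0 4 0 0 0; 0 0 0 4 0 0 0; 0 0 0 4 0 0 0; 0 0 0 4 0 0 0; 0 0 0 4 0 0 0'; python3 -m jog '0 0 0 4 0 0 0; 0 0 0 4 0 0 0; 0 0 0 3 0 0 0; 0 0 0 3 0 0 0; 0 0 0 0 0 0 0'; python3 -m jog '0 0 0 0 -5 0 0; 0 0 0 0 -7 0 0; 0 0 0 -13 0 0 0; 0 0 0 -12 0 0 0; 0 0 0 0 0 0 0';python3 -c "
from h import *
rep(); fit('scene',-.026,save='s8.png')"
```

```text
clock: 18.37
tcp_pos: [0.5117, 0.0486, 0.0524]
orientation: [-0.985, 1.506, -1.505]
contact_force: [-1.3, 2.3, 8.3]
grip_width: -0.0002
clock: 18.78
tcp_pos: [0.5041, 0.032, 0.0529]
orientation: [-0.985, 1.506, -1.505]
contact_force: [-4.2, 2.3, 12.9]
grip_width: -0.0001
clock: 19.2
tcp_pos: [0.4957, 0.0136, 0.0528]
orientation: [-0.986, 1.506, -1.505]
contact_force: [-4.8, 1.0, 12.1]
grip_width: -0.0001
clock: 19.62
tcp_pos: [0.4893, -0.0005, 0.0519]
orientation: [-0.987, 1.508, -1.507]
contact_force: [-3.9, 1.0, 5.6]
grip_width: 0.0002
clock: 20.03
tcp_pos: [0.5027, 0.0273, 0.0648]
orientation: [-0.984, 1.503, -1.502]
contact_force: [0.4, 0.5, 0.1]
grip_width: 0.0
t 20.03 strip xy -41.8 4.7 z 64.8 F [0.4  0.47 0.14] w 0.0
scene n 420 can x,slope,z [-0.0267  0.0231  0.0397] rms 0.002 x rng [-0.0575  0.0105] y rng [-0.0455  0.0484] mid 0.0015
```

View pics/s8.png

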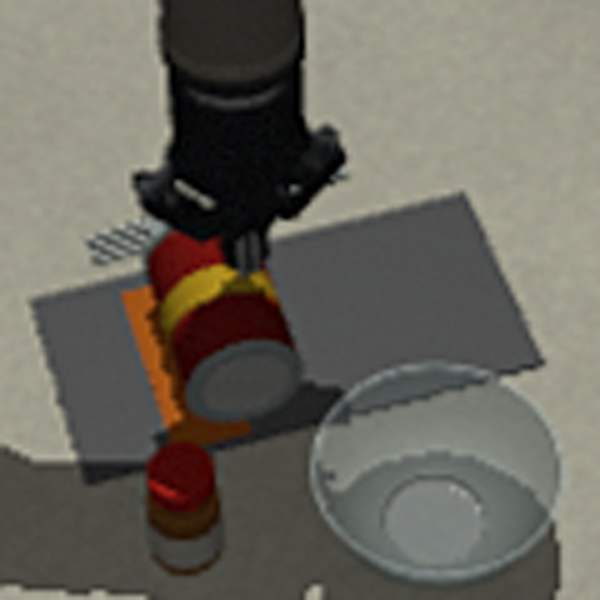

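```bash
python3 -m jog '0 0 0 0 5 0 0; 0 0 0 0 5 0 0; 0 0 0 0 1.5 0 0; 0 0 0 0 0.5 0 0; 0 0 0 0 0 0 0'; python3 -m jog '0 0 0 2 -0.2 0 0; 0 0 0 4 0 0 0; 0 0 0 4 0 0 0; 0 0 0 4 0 0 0; 0 0 0 4 0 0 0'; python3 -m jog '0 0 0 4 0 0 0; 0 0 0 4 0 0 0; 0 0 0 4 0 0 0; 0 0 0 4 0 0 0; 0 0 0 4 0 0 0'; python3 -m jog '0 0 0 4 0 0 0; 0 0 0 4 0 0 0; 0 0 0 3 0 0 0; 0 0 0 3 0 0 0; 0 0 0 0 0 0 0'; python3 -m jog '0 0 0 0 -5 0 0; 0 0 0 0 -7 0 0; 0 0 0 0 -15 0 0; 0 0 0 0 -20 0 0; 0 0 0 0 -20 0 0';python3 -c "
from h import *
rep(); fit('scene',0)"
```

```text
clock: 20.5
tcp_pos: [0.5007, 0.0237, 0.0525]
orientation: [-0.985, 1.506, -1.506]
contact_force: [-2.4, 1.7, 7.2]
grip_width: 0.0
clock: 20.92
tcp_pos: [0.4931, 0.0071, 0.0529]
orientation: [-0.986, 1.506, -1.505]
contact_force: [-3.3, 2.6, 12.1]
grip_width: 0.0001
clock: 21.33
tcp_pos: [0.4847, -0.0114, 0.0528]
orientation: [-0.986, 1.507, -1.505]
contact_force: [-4.1, 1.8, 11.3]
grip_width: -0.0002
clock: 21.75
tcp_pos: [0.4792, -0.0253, 0.0521]
orientation: [-0.986, 1.507, -1.507]
contact_force: [-0.5, -0.7, 0.4]
grip_width: 0.0001
clock: 22.17
tcp_pos: [0.4798, -0.024, 0.1205]
orientation: [-0.986, 1.506, -1.505]
contact_force: [0.3, 0.6, -0.6]
grip_width: 0.0001
t 22.17 strip xy 14.3 4.2 z 120.5 F [ 0.33  0.62 -0.59] w 0.0001
scene n 524 can x,slope,z [0.0002 0.0173 0.0397] rms 0.0019 x rng [-0.0325  0.0356] y rng [-0.0459  0.0471] mid 0.0006
```

```bash
python3 -m jog '0 0 0 0 -30 0 0; 0 0 0 0 -35 0 0; 0 0 0 20 0 0 0; 0 0 0 40 0 0 0; 0 0 0 40 0 0 0'; python3 -m jog '0 0 0 40 0 0 0; 0 0 0 40 0 0 0; 0 0 0 40 0 0 0; 0 0 0 40 0 0 0; 0 0 0 20 0 0 0';python3 -m jog '0 0 0 0 0 0 0; 0 0 0 0 0 0 0; 0 0 0 0 0 0 0; 0 0 0 0 0 0 0; 0 0 0 0 0 0 0';python3 -c "
from h import *
rep(); fit('scene',0); fit('top',0,save='t9.png'); fit('top',0)
f=imaging.grab_frame('top'); cv2.imwrite('pics/t9full.png',f['color'][:,:,::-1])"
```

```text
clock: 22.63
tcp_pos: [0.4407, -0.1158, 0.1859]
orientation: [-0.985, 1.5, -1.504]
contact_force: [0.4, -1.0, 1.3]
grip_width: -0.0001
clock: 23.05
tcp_pos: [0.3654, -0.2852, 0.1852]
orientation: [-0.983, 1.508, -1.511]
contact_force: [-0.0, -0.2, -0.4]
grip_width: 0.0003
clock: 23.47
tcp_pos: [0.3686, -0.2797, 0.1846]
orientation: [-0.987, 1.504, -1.504]
contact_force: [0.1, 0.0, 0.2]
grip_width: -0.0002
t 23.47 strip xy 293.1 4.5 z 184.6 F [0.07 0.03 0.25] w -0.0002
scene n 563 can x,slope,z [0.0002 0.0086 0.0395] rms 0.0019 x rng [-0.0328  0.0356] y rng [-0.0467  0.0479] mid 0.0006
top n 779 can x,slope,z [-0.0019  0.023   0.0401] rms 0.0019 x rng [-0.0329  0.0313] y rng [-0.0457  0.0456] mid -0.0
top n 771 can x,slope,z [-0.0018  0.0239  0.04  ] rms 0.0017 x rng [-0.0329  0.0309] y rng [-0.0456  0.0456] mid 0.0
```

View pics/t9.png

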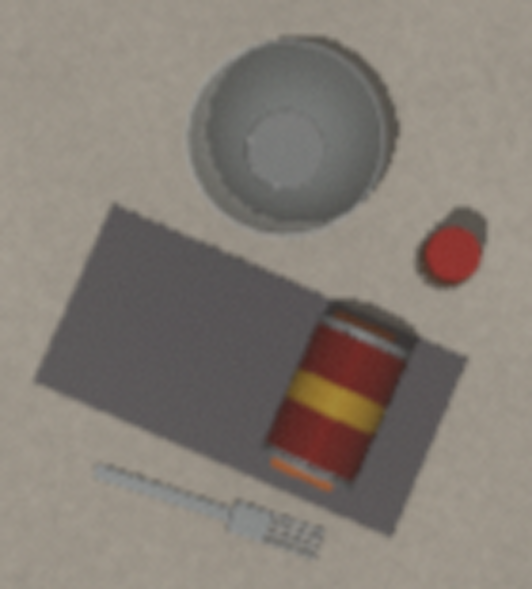

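View pics/t9full.png

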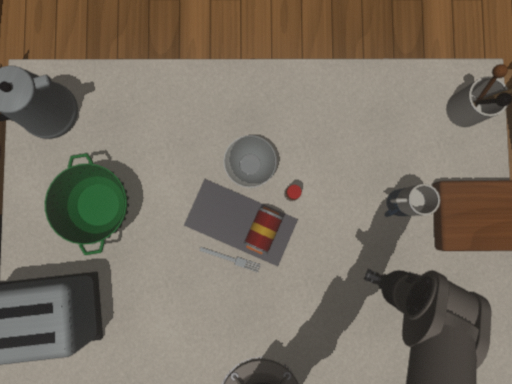

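The can lies centred over the strip: in the crop, orange shows at both ends, at about (300,475) and (370,325). The bowl, jar, fork, colander and mugs are at the same pixels as at the start, and the arm is clear of everything.

```bash
python3 -c "
from h import *
print(r.hand_in())"
```

```text
the job is handed in; nothing more can be done
None
```

I rolled the can onto the orange strip in five short strokes with closed fingertips on its top, and handed the job in at about 24 s. The hand-in gave no verdict.

**Final position:** with the arm withdrawn, the two cameras put the can's centre within 2 mm of the strip's middle line (+0.2 mm from one, −1.9 mm from the other). Along the line it is within 1 mm of the strip's centre. Its axis is 0.01–0.02 rad off the line, and repeated frames showed no movement. Every other object is where it started in the top view.

**Forces:** the highest pressing force I read was 19 N, against the 40 N limit. Readings came only at the end of each move, so brief peaks in between would not show.

**One disagreement:** the reported tool height was about 25 mm lower than the fingertips really were. The depth images showed this, and the fingers met the can's top (78 mm) at a reading of 53 mm. I relied on the images and the contact. By them the grasp point was at about 97 mm while pushing, above the 75 mm limit. Taken literally, the reported height would put it at about 71–72 mm, below the limit, which would count as touching the side.

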